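Check a spindle thread with the thread comb

TASK

Check the thread of the big spindle clamped in the V-blocks: take the coarse thread comb (the larger one) out of the wooden rack, set it upright along the top of the thread between the two clamps, feel along for the grooves until all its teeth drop in and it sits flat, and hold it there, lightly pressed home, for a good second. Keep the push of the comb on the spindle gentle, never over 20 N, so as not to bruise the thread. Then put the comb back fully home in the slot it came from and let go, leaving the finer comb and everything else on the bench where it is.

Things in the scene. Friction and masses are not known exactly. Their poses are not given: they have to be found in the camera images.
- thread_top (a point): Point midway between the clamps on the top line of the spindle's thread crests, 117 mm above the bench; x along the spindle, z up. It does NOT tell where crests and grooves fall along the axis: the spindle lies anywhere within a pitch, so the grooves must be felt (or seen). Thread runs 85 mm to either side; clamps at 122 mm either side, 20 mm wide along the axis, 47 mm higher than the crests.
- stand: Steel screw spindle 340 mm long, lying level in two V-blocks with stirrup clamps on a dark plate 320 x 130 x 12 mm; all fixed, firm under light forces. Thread: trapezoidal, 10 mm pitch, 70 mm over the crests; grooves 5.5 mm deep, 6.3 mm wide at the top, 3.4 mm at the bottom; crests 3.7 mm wide. Origin: middle of the plate's underside; x along the spindle, z up.
- coarse_grip (a point): Middle of the grip of the coarse (larger) comb: two dark steel cheeks with two brass rivets a side, together 54 mm long (x), 17 mm thick (y), 32 mm high (z, up), on either side of the leaf. This point lies 40 mm above the tooth tips; the cheeks reach 16 mm above and 16 mm below it and the bare leaf 24 mm farther down.
- coarse: The coarse thread comb, the one to use: an upright steel leaf 62 mm long (x), 5 mm thick (y), with six trapezoidal teeth along its lower edge (10 mm pitch, 5 mm high, 3 mm wide at the tips; 0.3 mm play each side when home in the thread), in a riveted grip; 56 mm high in all, about 0.18 kg. Origin: middle of the line of tooth tips; z up.
- coarse_tooth_a (a point): Middle of the tip of the coarse comb's end tooth, 25 mm from its middle towards its +x end.
- coarse_tooth_b (a point): Middle of the tip of the coarse comb's end tooth, 25 mm from its middle towards its -x end.
- fine_grip (a point): Middle of the grip of the finer comb, to be left alone: same make but plainly smaller, its grip only 32 mm long and 24 mm high with one rivet a side, its leaf 38 mm long with six small teeth (6 mm pitch, 3 mm high). It stands in the rack's other slot.
- rack_top (a point): Middle of the top face of the wooden rack, a fixed block 190 x 60 x 34 mm; x along its length. Two slots end to end, middles 46 mm to either side, each 72 mm long, 9 mm wide, 28 mm deep. The combs stand in them teeth down, the leaf 24 mm into the slot, the cheeks resting on the top face. Which comb is in which slot varies.
- spanner: Bystander: a steel spanner 200 mm long lying flat.
- oiler: Bystander: a grey oil can, 68 mm across, 125 mm high, standing; origin at the middle of its underside.
- casting: Bystander: a small bronze casting, 68 mm across, 102 mm high, standing; origin at the middle of its underside.
There are look-alikes about, which are no part of the job. What is shaped like the coarse but purple is not meant.

How it is judged:
On the way:
1. the coarse comb sits flat in the thread, all teeth home, upright and in line on the top of the spindle between the clamps, pressed (more than 1 N) for 1 s (z of each of coarse_tooth_a, coarse_tooth_b in the frame of thread_top below -0.0038 m and y of coarse in the frame of thread_top between -0.006 and 0.006 m and x of coarse in the frame of thread_top between -0.07 and 0.07 m and angle between coarse's own z axis and vertical below 0.14 rad and angle between the x axis of coarse and the x axis of stand, either way round below 0.12 rad and contact force between coarse and stand above 1 N), for 1 s.
At the end, for the whole second after the job is handed in: Coarse comb back home in its own slot: grip within 8 mm of its start, upright within 0.1 rad, at rest, released; before that, seated flat in the thread: both end teeth 3.8 mm or more below the crests, on the top line within 6 mm, in line within 0.12 rad, pressed for 1 s (distance of coarse_grip from where it was at the start of the episode below 0.008 m and angle between coarse's own z axis and vertical below 0.1 rad and linear speed of coarse below 0.01 m/s and contact force between coarse and the fingers below 0.05 N); the robot touches nothing.
It fails at once if the comb is pushed against the spindle or its clamps with more than 20 N (contact force between coarse and stand above 20 N).
It fails at once if the finer comb is moved by more than 8 mm (distance of fine_grip from where it was at the start of the episode above 0.008 m).
It fails at once if a bystander is moved by more than 20 mm (distance of any of spanner, oiler, casting from where it was at the start of the episode above 0.02 m).
It also fails if it takes over 56 s, if anything falls off the work surface, if the arm or the gripper's body presses on something with over 40 N, if the wrist force passes 120 N, or if a joint passes its speed limit or range.

ROBOT

A 6-joint arm with a two-finger parallel gripper is mounted at the origin on the work surface. World frame = base frame: x ahead of the robot, y to its left, z up, the work surface at z = 0. Lengths are in m, angles in rad, forces in N, time in s.
With the tool pointing down it reaches from about 0.3 to 0.85 m from the base axis. Payload 4.2 kg.
Tool frame: the origin (TCP) lies midway between the tips of the shut fingers; the grasp point (between the pads) lies 19 mm behind it; z points along the fingers, y is the line along which they close (so a half turn about z gives the same grasp; the last joint's range is limited). The gripper opens to 91 mm and grips with 3 to 60 N. Pads are 32 mm wide; open, the fingers measure 118 mm over their backs; the gripper's body (76 mm by 178 mm) begins 60 mm behind the grasp point.
Start: joints at [-1.272, 0.32, 1.565, -0, 1.257, -0.02], TCP at [0.18, -0.546, 0.189] pointing down, gripper open.
Joint ranges: [-3.11, 3.11], [-0.84, 2.01], [0.21, 2.61], [-1.34, 4.49], [0.05, 2.63], [-2.56, 2.56]. Speed limits (rad/s): [2.57, 2.57, 3.14, 3.14, 3.14, 3.14].

INTERFACE

Orientations are given as a unit quaternion [x, y, z, w].
In Python, from rig import robot gives the robot as it stands.
- The arm moves only by the tool drive_tool, never from a script. Its argument "series" is a list that holds one entry, the list of rows, each a list of 6 numbers: the shift along the tool's x, y, z in mm, then the turn, a rotation vector about the tool's x, y, z in degrees. A call has exactly 5 rows; each row shifts and turns the commanded pose from where the row before left it, along the tool's axes as they then stand; what a row does not reach is not made up. A row lasts 1/10 s, in which the tool goes at most 50 mm and 8.59 degrees, less where a joint would pass 70% of its speed; a pose out of reach is approached as far as the arm can. A call is refused whole if a number of a shift passes 50 or a number of a turn 8.59, either way. A call with a gripper value outside its range is refused whole. "claw" is the finger opening in mm, from 0 to 91.2, set as the call begins (left out, the last holds). The fingers move at their own pace and stop on an object; "newtons" is the grip in N (left out, the last holds). Time passes only in rows, so rows that do not move let the fingers close, or fill a call up. It gives the time, the measured TCP pose, the force, the opening and the grip force at its end, in the units of the state.
- robot.get_obs(): the state, without advancing time (a new reading comes with each control period).
- robot.snapshot(name): name is "scene" or "top" or "wrist"; returns a dict with "frame" (384x512x3 uint8, red, green, blue), "K" (3x3 intrinsics, pixels), "view" (4x4, takes a point from world to camera coordinates). Camera axes: x right, y down, z forward; pixel columns grow to the right and rows downward; lengths in m; the calibration is good to about 2 mm. The wrist camera is an equidistant fisheye: a pixel r from the principal point sees the ray r / f radians off the axis. A picture is of the moment at which its call begins. There is no depth.
- robot.finish_job(): hands the job in; it is judged then, once.
The state is a dict: "t": time; "q": joint angles; "joint_vel": joint speeds; "tau": joint torques, N m; "position": TCP position; "eef_rot": TCP orientation; "force": force on the tool from outside, world axes, zero at the start; "ft_torque": the same for the moment, N m; "width": finger opening in m; "finger_force": force on a finger pad.
Only numpy, scipy, OpenCV 4.12 (cv2) and the standard library are available. Lean on these libraries where they do the work, as an engineer would, in place of code of your own. Each camera call takes 0.05 s, during which the arm holds its last target. There are 200 camera calls.

## Working session

There is one attempt and no reset: what is moved stays moved. The work goes in short steps, Python scripts to look and compute and a tool call to move; the robot and the scene stay as the last step left them, time stands still between calls to the robot, and variables do not carry over. Pictures are saved under pics/ and viewed, at most 10 in all, crops included, and the job is handed in when it is done.

Besides the shell and the picture viewer there is one more tool, called as name([rows], argument=value, ...), one row to a line, values as JSON. drive_tool: Moves the arm, as the interface text tells. Its arguments: {"type":"object","properties":{"series":{"type":"array","items":{"type":"array","items":{"type":"array","items":{"type":"number"}}}},"claw":{"type":"number"},"newtons":{"type":"number"}},"required":["series"]}

```bash
mkdir -p pics
python3 - <<'E'
from rig import robot
import cv2,pickle
for n in("scene","top"):
    s=robot.snapshot(n); pickle.dump(s,open(n+".pkl","wb")); cv2.imwrite(f"pics/{n}1.png",cv2.resize(s["frame"][...,::-1],(768,576),interpolation=cv2.INTER_CUBIC))
    print(n,s["K"].round(1).tolist(),s["view"].round(4).tolist())
o=robot.get_obs();print(o["t"],o["position"],o["eef_rot"],o["force"])
E
```

```text
scene [[473.4, 0.0, 260.9], [0.0, 473.4, 189.5], [0.0, 0.0, 1.0]] [[0.8531, 0.5217, 0.0106, -0.5041], [0.4258, -0.6843, -0.592, -0.2449], [-0.3016, 0.5095, -0.8059, 1.3152], [0.0, 0.0, 0.0, 1.0]]
top [[455.6, 0.0, 264.5], [0.0, 455.6, 194.6], [0.0, 0.0, 1.0]] [[-0.0246, -0.9997, -0.0065, -0.0319], [-0.9884, 0.0253, -0.1496, 0.6223], [0.1497, 0.0027, -0.9887, 1.0287], [0.0, 0.0, 0.0, 1.0]]
0.1 [ 0.18005227 -0.54559032  0.18791399] [ 9.87324721e-01  1.58711335e-01 -1.22964034e-04 -7.70105955e-04] [-0.28260118  0.53109334 -0.29812587]
```

View pics/scene1.png

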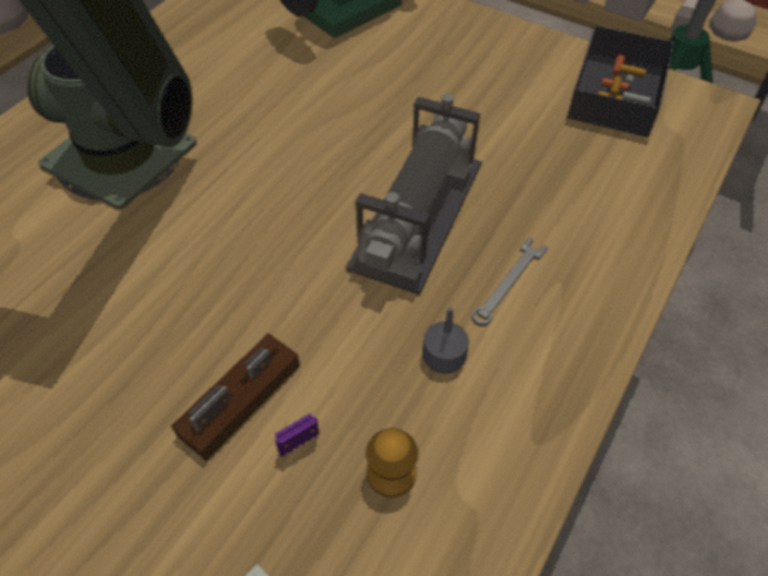

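View pics/top1.png

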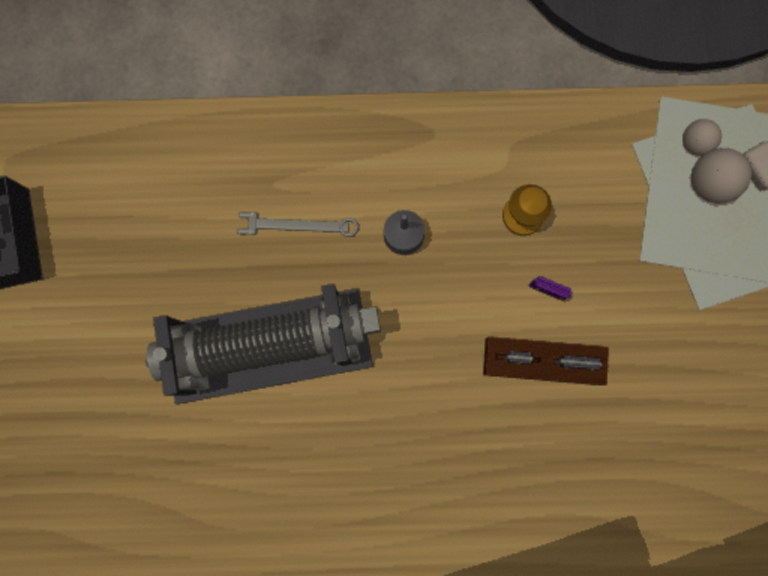

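The coarse comb is in the rack's right slot (top view about 580,362) and the fine one is at 518,357. The spindle runs from about (150,360) to (380,320), and the purple decoy is at (551,288). Next I measure the rack and plate.

```bash
cat > h.py <<'E'
import numpy as np,cv2,pickle
from rig import robot
def load(n): return pickle.load(open(n+".pkl","rb"))
def cast(s,uv,z):
    "pinhole pixel(s) -> points on plane z"
    V=s["view"];R,t=V[:3,:3],V[:3,3]; c=-R.T@t
    uv=np.atleast_2d(np.asarray(uv,float)); d=np.c_[uv,np.ones(len(uv))]@np.linalg.inv(s["K"]).T@R
    return c+d*((z-c[2])/d[:,2])[:,None]
def proj(s,P):
    p=np.atleast_2d(P)@s["view"][:3,:3].T+s["view"][:3,3]; p=p/p[:,2:]; return (p@s["K"].T)[:,:2]
E
python3 - <<'E'
from h import *
s=load("top");f=s["frame"].astype(int);k=512/768
r,g,b=f[...,0],f[...,1],f[...,2]
print("px rack",f[int(380*k),int(540*k)],"wood",f[int(420*k),int(540*k)],"plate",f[int(375*k),int(270*k)])
def big(m,roi):
    z=np.zeros(m.shape,np.uint8);x0,y0,x1,y1=[int(v*k) for v in roi];z[y0:y1,x0:x1]=m[y0:y1,x0:x1]
    z=cv2.morphologyEx(z,cv2.MORPH_CLOSE,np.ones((9,9)))
    c=max(cv2.findContours(z,0,1)[0],key=cv2.contourArea);return c
c=big(((r<95)).astype(np.uint8),(470,325,625,395))
rect=cv2.minAreaRect(c);bp=cv2.boxPoints(rect);P=cast(s,bp,.034);print("rack",(bp/k).round(0).tolist(),P.round(4).tolist(),P.mean(0),[np.linalg.norm(P[i]-P[i-1]).round(4) for i in range(4)])
# plate from hand corners
pc=np.array([(374,365),(177,403)])*k;Q=cast(s,pc,.012);print("plate near edge",Q,np.linalg.norm(Q[0]-Q[1]))
pc=np.array([(358,290),(374,365)])*k;Q=cast(s,pc,.012);print(Q,np.linalg.norm(Q[0]-Q[1]))
# comb grip tops by brightness
m=((abs(r-b)<25)&(r>60)).astype(np.uint8)
x0,y0,x1,y1=[int(v*k) for v in(487,340,606,382)]
z=np.zeros_like(m);z[y0:y1,x0:x1]=m[y0:y1,x0:x1]
for c in cv2.findContours(z,0,1)[0]:
    if cv2.contourArea(c)>8: q=cv2.minAreaRect(c);print("comb",np.array(q[0])/k,np.array(q[1])/k,q[2],cast(s,q[0],.066))
for nm,roi in(("top",(130,280,400,410)),):
    x0,y0,x1,y1=roi
    cv2.imwrite("pics/crop.png",np.hstack([]) if 0 else cv2.resize(load("top")["frame"][int(y0*k):int(y1*k),int(x0*k):int(x1*k),::-1],None,fx=4.4,fy=4.4,interpolation=cv2.INTER_CUBIC))
E
```

```text
px rack [84 64 38] wood [140 114  70] plate [63 62 63]
rack [[482.0, 375.0], [485.0, 335.0], [609.0, 346.0], [606.0, 385.0]] [[0.4885, -0.1767, 0.034], [0.5503, -0.1846, 0.034], [0.529, -0.3789, 0.034], [0.4676, -0.3694, 0.034]] [ 0.50885562 -0.27740388  0.034     ] [np.float64(0.1939), np.float64(0.0623), np.float64(0.1955), np.float64(0.0621)]
plate near edge [[ 0.5091803  -0.00822346  0.012     ]
 [ 0.45689924  0.30597179  0.012     ]] 0.31851524967828204
[[ 0.6311825   0.01540397  0.012     ]
 [ 0.5091803  -0.00822346  0.012     ]] 0.12426902949967582
comb [581.26231384 360.6147995 ] [40.7410841   7.87660933] 5.19442892074585 [[ 0.50555319 -0.32524891  0.066     ]]
comb [519.03968811 357.2338028 ] [24.27444363  6.90268493] 4.39870548248291 [[ 0.51302866 -0.23113052  0.066     ]]
```

View pics/crop.png

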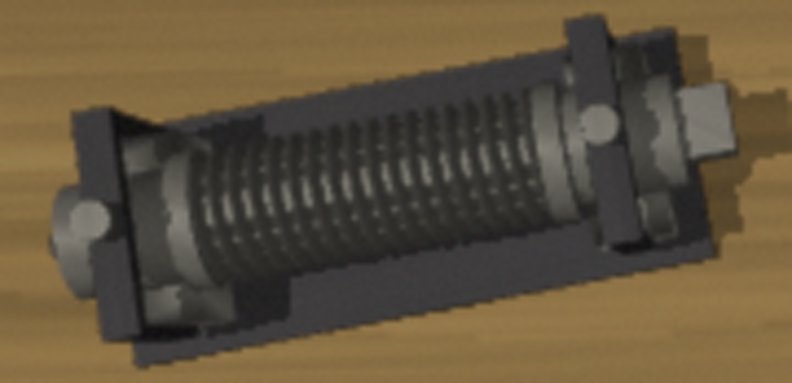

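```bash
cat >> h.py <<'E'
from scipy.spatial.transform import Rotation as Rn
def plan(p,heading,n,down=True):
    "rows (mm,deg) to bring tool to p, tool x at heading (deg), pointing down"
    o=robot.get_obs();R=Rn.from_quat(o["eef_rot"]);h=np.radians(heading)
    x=np.array([np.cos(h),np.sin(h),0]);T=Rn.from_matrix(np.c_[x,np.cross([0,0,-1.],x),[0,0,-1.]])
    w=(R.inv()*T).as_rotvec();d=(np.array(p)-o["position"])
    rows=[]
    for i in range(n):
        rows.append(np.r_[(R*Rn.from_rotvec(w*i/n)).inv().apply(d/n)*1e3,np.degrees(w/n)])
    print("t",o["t"],"pos",o["position"].round(4),"F",o["force"].round(2),"w",round(o["width"],4)); print(np.array(rows).round(1).tolist())
E
python3 - <<'E'
from h import *
s=load("top")
B=cast(s,[(106.9,236.0),(222.4,213.95)],.17);print(B,B.mean(0),np.linalg.norm(B[0]-B[1]),np.degrees(np.arctan2(*(B[0]-B[1])[[1,0]])))
plan((.5055,-.325,.17),83.8,10)
E
```

```text
[[0.52451838 0.27917724 0.17      ]
 [0.56418524 0.04036365 0.17      ]] [0.54435181 0.15977045 0.17      ] 0.24208549679055416 99.43071173705698
t 0.1 pos [ 0.1801 -0.5456  0.1879] F [-0.28  0.53 -0.3 ] w 0.0912
[[37.8, -10.7, 1.8, -0.0, -0.0, -6.6], [38.8, -6.4, 1.8, -0.0, -0.0, -6.6], [39.3, -1.9, 1.8, -0.0, -0.0, -6.6], [39.2, 2.6, 1.8, -0.0, -0.0, -6.6], [38.7, 7.1, 1.8, -0.0, -0.0, -6.6], [37.6, 11.4, 1.8, -0.0, -0.0, -6.6], [36.1, 15.7, 1.8, -0.0, -0.0, -6.6], [34.0, 19.7, 1.8, -0.0, -0.0, -6.6], [31.6, 23.4, 1.8, -0.0, -0.0, -6.6], [28.7, 26.9, 1.8, -0.0, -0.0, -6.6]]
```

drive_tool([
  [[37.8,-10.7,1.8,0,0,-6.6],[38.8,-6.4,1.8,0,0,-6.6],[39.3,-1.9,1.8,0,0,-6.6],[39.2,2.6,1.8,0,0,-6.6],[38.7,7.1,1.8,0,0,-6.6]],
])

```text
t: 0.6
position: [0.3437, -0.4343, 0.1792]
eef_rot: [0.901, 0.435, -0.0, -0.0]
force: [0.5, 0.1, -0.3]
width: 0.0907
finger_force: 0.0
```

drive_tool([
  [[37.6,11.4,1.8,0,0,-6.6],[36.1,15.7,1.8,0,0,-6.6],[34.0,19.7,1.8,0,0,-6.6],[31.6,23.4,1.8,0,0,-6.6],[28.7,26.9,1.8,0,0,-6.6]],
])

```text
t: 1.1
position: [0.5059, -0.323, 0.1701]
eef_rot: [0.74, 0.673, -0.0, -0.0]
force: [-0.3, -0.6, 0.2]
width: 0.0912
finger_force: 0.0
```

Run:
```python
from h import *
s=robot.snapshot("wrist");pickle.dump(s,open("w1.pkl","wb"));cv2.imwrite("pics/w1.png",cv2.resize(s["frame"][...,::-1],(768,576),interpolation=cv2.INTER_CUBIC))
print(s["K"].round(1).tolist());V=s["view"];print(-V[:3,:3].T@V[:3,3],V.round(3).tolist())
plan((.5055,-.325,.17),83.8,1)
```

```text
[[297.3, 0.0, 254.7], [0.0, 297.3, 190.3], [0.0, 0.0, 1.0]]
[ 0.51268794 -0.24410397  0.36745946] [[0.995, -0.095, -0.001, -0.533], [-0.091, -0.955, 0.284, -0.291], [-0.028, -0.282, -0.959, 0.298], [0.0, 0.0, 0.0, 1.0]]
t 1.15 pos [ 0.5109 -0.3194  0.1696] F [4.59 3.01 0.6 ] w 0.0915
[[-6.0, -4.9, -0.4, 0.2, -0.2, 1.1]]
```

View pics/w1.png

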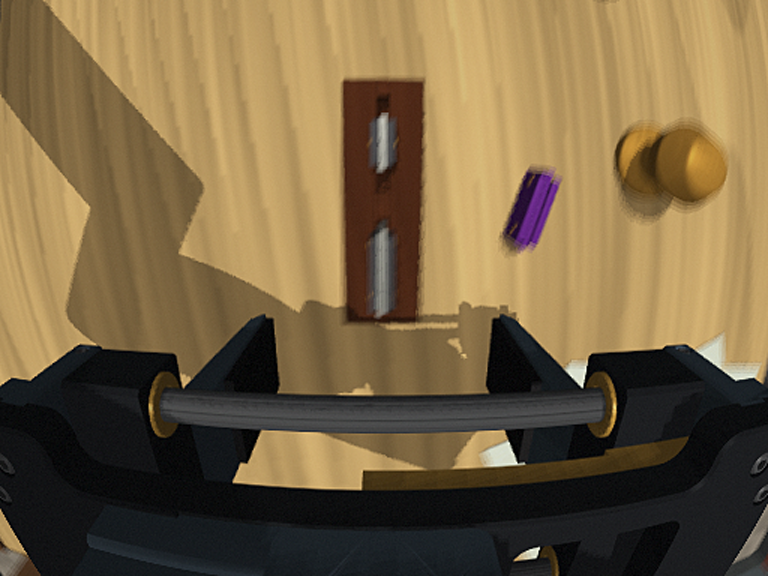

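The wrist view, taken while the arm was still settling, shows the coarse comb at (381,270), the fine comb at (383,140) and the rack corners at (344,80), (424,80), (420,318) and (345,320). I'll settle and measure with the fisheye rays.

drive_tool([
  [[0,0,0,0,0,0],[0,0,0,0,0,0],[0,0,0,0,0,0],[0,0,0,0,0,0],[0,0,0,0,0,0]],
])

```text
t: 1.65
position: [0.5042, -0.325, 0.1708]
eef_rot: [0.742, 0.67, -0.0, 0.0]
force: [-0.5, 0.6, -0.4]
width: 0.091
finger_force: 0.0
```

```bash
cat >> h.py <<'E'
def wcast(s,uv,z):
    V=s["view"];R,t=V[:3,:3],V[:3,3]; c=-R.T@t;K=s["K"]
    uv=np.atleast_2d(np.asarray(uv,float)); q=(uv-K[:2,2])/K[0,0]; th=np.linalg.norm(q,axis=1,keepdims=True)
    d=np.c_[q/th*np.sin(th),np.cos(th)]@R
    return c+d*((z-c[2])/d[:,2])[:,None]
def hdg(v): return float(np.degrees(np.arctan2(v[1],v[0])))
E
python3 - <<'E'
from h import *
s=robot.snapshot("wrist");pickle.dump(s,open("w2.pkl","wb"))
f=s["frame"].astype(int);r,g,b=f[...,0],f[...,1],f[...,2]
H=cv2.cvtColor(s["frame"],cv2.COLOR_RGB2HSV).astype(int)
roi=np.zeros(r.shape,bool);roi[45:222,215:300]=1
m=(roi&(r<110)&(r-b>18)).astype(np.uint8);m=cv2.morphologyEx(m,cv2.MORPH_CLOSE,np.ones((15,15)))
c=max(cv2.findContours(m,0,1)[0],key=cv2.contourArea);bp=cv2.boxPoints(cv2.minAreaRect(c));P=wcast(s,bp,.034)
print("rack",bp.round().tolist(),P.round(4).tolist(),P.mean(0),[round(np.linalg.norm(P[i]-P[i-1]),4) for i in range(4)])
rr=cv2.erode(m,np.ones((5,5)))>0
g2=(rr&(abs(r-b)<22)&(r>90)).astype(np.uint8);g2=cv2.morphologyEx(g2,cv2.MORPH_CLOSE,np.ones((3,3)))
for c in cv2.findContours(g2,0,1)[0]:
    if cv2.contourArea(c)>20:
        q=cv2.minAreaRect(c);bb=cv2.boxPoints(q);e=sorted(bb.tolist(),key=lambda p:p[1]);a=np.mean(e[:2],0);d=np.mean(e[2:],0);W=wcast(s,[a,d],.066)
        print("comb",a,d,W.round(4).tolist(),W.mean(0),np.linalg.norm(W[0]-W[1]),hdg(W[0]-W[1]))
plan((.5055,-.325,.17),83.8,1)
cv2.imwrite("pics/w2c.png",cv2.resize(s["frame"][40:225,190:320,::-1],None,fx=3.2,fy=3.2,interpolation=cv2.INTER_CUBIC))
E
```

```text
rack [[215.0, 53.0], [290.0, 53.0], [290.0, 221.0], [215.0, 221.0]] [[0.4738, -0.1824, 0.034], [0.5563, -0.191, 0.034], [0.5403, -0.3878, 0.034], [0.4492, -0.3786, 0.034]] [ 0.50489548 -0.2849708   0.034     ] [np.float64(0.1977), np.float64(0.083), np.float64(0.1975), np.float64(0.0915)]
t 1.7 pos [ 0.5043 -0.3249  0.1709] F [-0.35  0.03  0.01] w 0.0914
[[0.0, 1.2, 0.9, 0.0, 0.0, 0.4]]
```

View pics/w2c.png

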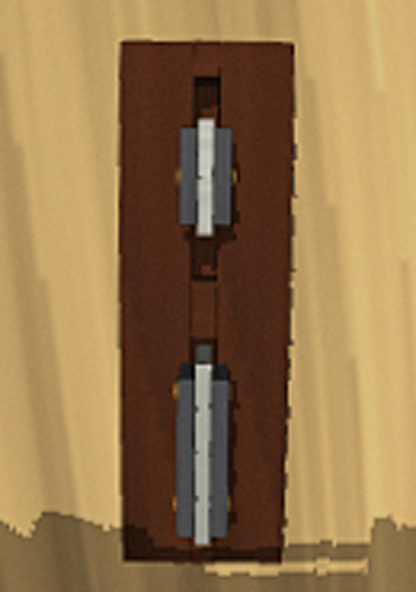

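The coarse comb's leaf top runs from crop (204,362) to (202,545). The rack corners are at (120,43), (294,42), (281,560) and (124,560).

Run:
```python
from h import *
s=load("w2");t=lambda p:np.array(p)/3.2+[190,40]-.35
W=wcast(s,t([(204,362),(202,545)]),.066);print("leaf",W.round(4),W.mean(0),np.linalg.norm(W[0]-W[1]),hdg(W[0]-W[1]))
P=wcast(s,t([(120,43),(294,42),(281,560),(124,560)]),.034);print(P.round(4),P.mean(0),[round(np.linalg.norm(P[i]-P[i-1]),4) for i in range(4)],hdg(P[0]-P[3]),hdg(P[1]-P[2]))
plan((W[:,0].mean(),W[:,1].mean(),.041),(hdg(P[0]-P[3])+hdg(P[1]-P[2]))/2,5)
```

```text
leaf [[ 0.5051 -0.295   0.066 ]
 [ 0.4981 -0.3571  0.066 ]] [ 0.50158408 -0.32605102  0.066     ] 0.062407516665565536 83.49943204966395
[[ 0.4872 -0.1844  0.034 ]
 [ 0.5469 -0.1901  0.034 ]
 [ 0.5256 -0.3779  0.034 ]
 [ 0.4667 -0.3719  0.034 ]] [ 0.50661246 -0.28106683  0.034     ] [np.float64(0.1887), np.float64(0.06), np.float64(0.189), np.float64(0.0592)] 83.77931424130131 83.53736980176932
t 1.7 pos [ 0.5043 -0.3249  0.1709] F [-0.35  0.03  0.01] w 0.0914
[[-0.3, -0.5, 26.0, 0.0, 0.0, 0.1], [-0.3, -0.5, 26.0, 0.0, 0.0, 0.1], [-0.3, -0.5, 26.0, 0.0, 0.0, 0.1], [-0.3, -0.5, 26.0, 0.0, 0.0, 0.1], [-0.3, -0.5, 26.0, 0.0, 0.0, 0.1]]
```

drive_tool([
  [[-0.5,-1,35,0,0,0.2],[-0.5,-1,35,0,0,0],[-0.3,-0.5,25,0,0,0],[0,0,15,0,0,0],[0,0,10,0,0,0]],
])

```text
t: 2.2
position: [0.5014, -0.3252, 0.0493]
eef_rot: [0.743, 0.669, -0.0, -0.001]
force: [0.1, 0.7, -0.3]
width: 0.0909
finger_force: 0.0
```

drive_tool([
  [[0,0,6,0,0,0],[0,0,3,0,0,0],[0,0,1,0,0,0],[0,0,0,0,0,0],[0,0,0,0,0,0]],
])

```text
t: 2.7
position: [0.5027, -0.3256, 0.0413]
eef_rot: [0.743, 0.67, 0.0, 0.001]
force: [-0.6, -0.1, 0.7]
width: 0.091
finger_force: 0.0
```

Run:
```python
from h import *
plan((.5015,-.3262,.040),83.6,1)
```

```text
t 2.7 pos [ 0.5027 -0.3256  0.0413] F [-0.59 -0.05  0.68] w 0.091
[[-0.7, -1.2, 1.3, 0.1, 0.0, 0.5]]
```

drive_tool([
  [[-0.5,-1.2,1,0,0,0.4],[0,0,0,0,0,0],[0,0,0,0,0,0],[0,0,0,0,0,0],[0,0,0,0,0,0]],
], claw=30, newtons=35)

```text
t: 3.2
position: [0.5011, -0.3257, 0.0397]
eef_rot: [0.745, 0.667, -0.0, 0.0]
force: [0.0, 0.6, -0.1]
width: 0.054
finger_force: 0.0
```

drive_tool([
  [[0,0,0,0,0,0],[0,0,0,0,0,0],[0,0,0,0,0,0],[0,0,0,0,0,0],[0,0,0,0,0,0]],
], claw=0)

```text
t: 3.7
position: [0.5013, -0.3258, 0.0397]
eef_rot: [0.745, 0.667, 0.0, 0.0]
force: [-0.1, 0.4, -0.2]
width: 0.0156
finger_force: 35.0
```

drive_tool([
  [[0,0,0,0,0,0],[0,0,0,0,0,0],[0,0,0,0,0,0],[0,0,0,0,0,0],[0,0,0,0,0,0]],
])

```text
t: 4.2
position: [0.5012, -0.3258, 0.0397]
eef_rot: [0.745, 0.667, 0.0, 0.0]
force: [0.6, -0.4, 0.4]
width: 0.0157
finger_force: 35.0
```

drive_tool([
  [[0,0,-8,0,0,0],[0,0,-12,0,0,0],[0,0,-20,0,0,0],[0,0,-40,0,0,0],[0,0,-45,0,0,0]],
])

```text
t: 4.7
position: [0.5, -0.3251, 0.1655]
eef_rot: [0.745, 0.667, -0.0, -0.001]
force: [1.2, -0.2, -1.9]
width: 0.0156
finger_force: 35.0
```

drive_tool([
  [[0,0,-40,0,0,0],[0,0,-25,0,0,0],[0,0,-10,0,0,0],[0,0,0,0,0,0],[0,0,0,0,0,0]],
])

```text
t: 5.2
position: [0.5002, -0.3252, 0.2382]
eef_rot: [0.745, 0.667, -0.0, -0.001]
force: [0.2, -0.0, -2.5]
width: 0.0155
finger_force: 35.0
```

Run:
```python
from h import *
plan((.5455,.1597,.24),99.4,12)
```

```text
t 5.2 pos [ 0.5002 -0.3252  0.2382] F [ 0.24 -0.   -2.46] w 0.0155
[[40.6, -0.7, -0.1, -0.0, -0.0, -1.3], [40.6, 0.2, -0.1, -0.0, -0.0, -1.3], [40.6, 1.1, -0.1, -0.0, -0.0, -1.3], [40.5, 2.1, -0.1, -0.0, -0.0, -1.3], [40.5, 3.0, -0.1, -0.0, -0.0, -1.3], [40.4, 3.9, -0.1, -0.0, -0.0, -1.3], [40.3, 4.9, -0.1, -0.0, -0.0, -1.3], [40.2, 5.8, -0.1, -0.0, -0.0, -1.3], [40.0, 6.7, -0.1, -0.0, -0.0, -1.3], [39.9, 7.6, -0.1, -0.0, -0.0, -1.3], [39.7, 8.5, -0.1, -0.0, -0.0, -1.3], [39.5, 9.4, -0.1, -0.0, -0.0, -1.3]]
```

drive_tool([
  [[40.6,-0.7,0,0,0,-1.3],[40.6,0.2,0,0,0,-1.3],[40.6,1.1,0,0,0,-1.3],[40.5,2.1,0,0,0,-1.3],[40.5,3.0,0,0,0,-1.3]],
])

```text
t: 5.7
position: [0.5187, -0.1218, 0.2373]
eef_rot: [0.706, 0.708, -0.001, -0.002]
force: [0.5, 0.7, -1.6]
width: 0.0158
finger_force: 35.0
```

drive_tool([
  [[40.4,3.9,0,0,0,-1.3],[40.3,4.9,0,0,0,-1.3],[40.2,5.8,0,0,0,-1.3],[40.0,6.7,0,0,0,-1.3],[30,6,0,0,0,-1.3]],
])

```text
t: 6.2
position: [0.5372, 0.0707, 0.2373]
eef_rot: [0.664, 0.748, -0.002, -0.002]
force: [0.6, -0.8, -2.6]
width: 0.0154
finger_force: 35.0
```

drive_tool([
  [[20,5,0,0,0,-1.3],[10,3,0,0,0,-1.3],[0,0,0,0,0,0],[0,0,0,0,0,0],[0,0,0,0,0,0]],
])

```text
t: 6.7
position: [0.5425, 0.098, 0.2393]
eef_rot: [0.648, 0.761, -0.001, -0.0]
force: [0.5, 0.5, -1.8]
width: 0.0155
finger_force: 35.0
```

Run:
```python
from h import *
s=robot.snapshot("wrist");pickle.dump(s,open("w3.pkl","wb"));cv2.imwrite("pics/w3.png",cv2.resize(s["frame"][...,::-1],(768,576),interpolation=cv2.INTER_CUBIC))
plan((.5455,.1597,.24),99.4,1)
```

```text
t 6.75 pos [0.5426 0.098  0.2395] F [-0.02 -0.53 -2.47] w 0.0155
[[60.4, 12.7, -0.5, -0.0, 0.0, -0.2]]
```

View pics/w3.png

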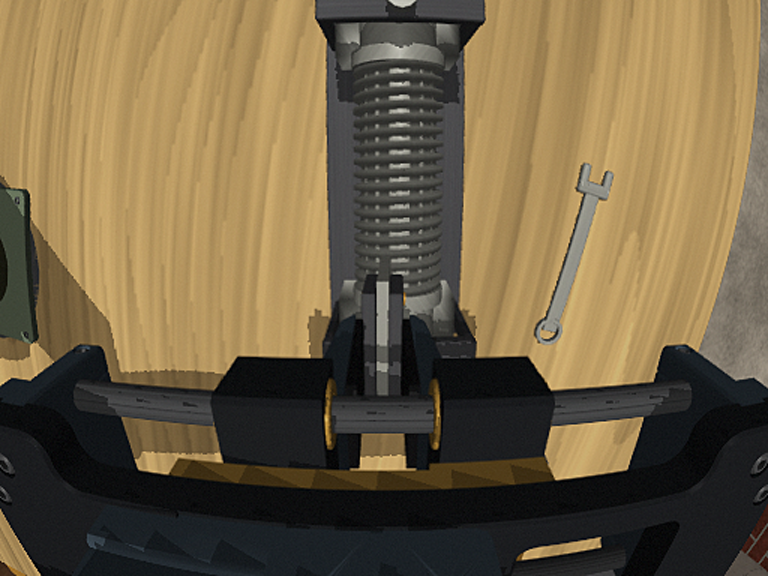

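The thread's sides run at columns of about 357 and 444 (row 100), with bright crests down the top line at column ~400. The far clamp's bolt is at (402,3). The comb is held upright, with its front end at (383,282). Next I find the axis by bisecting the silhouette rays, and the groove phase from the brightness along the top line.

```bash
cat > ax.py <<'E'
from h import *
s=load("w3");G=cv2.GaussianBlur(cv2.cvtColor(s["frame"],cv2.COLOR_RGB2GRAY).astype(np.float32),(3,3),0)
V=s["view"];R=V[:3,:3];c=-R.T@V[:3,3];K=s["K"]
def ray(uv):
    q=(np.atleast_2d(uv)-K[:2,2])/K[0,0];th=np.linalg.norm(q,axis=1,keepdims=True);return np.c_[q/th*np.sin(th),np.cos(th)]@R
def wproj(P):
    p=(P-c)@R.T;rho=np.linalg.norm(p[:,:2],axis=1);th=np.arctan2(rho,p[:,2]);return K[:2,2]+K[0,0]*(p[:,:2]/rho[:,None])*th[:,None]
# silhouette: per side, outermost column reached by crests, in bands of rows
pts=[]
for y0 in range(48,176,8):
    B=G[y0:y0+8].max(0)   # bright crests stand out against the dark plate
    l=next(x for x in range(228,262) if B[x]>B[226:230].mean()*0+75); r=next(x for x in range(305,270,-1) if B[x]>75)
    pts.append((y0+4,l,r))
pts=np.array(pts,float);print(pts.astype(int).tolist())
d=ray(pts[:,[1,0]])+ray(pts[:,[2,0]]);P=c+d*((.082-c[2])/d[:,2])[:,None]
a=np.polyfit(P[:,1],P[:,0],1);print("axis heading",hdg([a[0],1]) ,"x at y=.1597",np.polyval(a,.1597),"resid",np.std(P[:,0]-np.polyval(a,P[:,1])))
W=np.c_[P[:,0]]*0
E
python3 ax.py
python3 - <<'E'
from h import *
G=cv2.cvtColor(load("w3")["frame"],cv2.COLOR_RGB2GRAY)
for y in(68,70,72,74,120,122,124,160,163,166): print(y,G[y,226:304:2].tolist())
E
```

```text
[[52, 243, 288], [60, 243, 287], [68, 228, 305], [76, 228, 305], [84, 228, 305], [92, 228, 305], [100, 228, 305], [108, 228, 302], [116, 228, 302], [124, 228, 292], [132, 228, 300], [140, 228, 292], [148, 228, 292], [156, 229, 292], [164, 233, 292], [172, 243, 291]]
axis heading 97.19496745128879 x at y=.1597 0.5422424700418702 resid 0.002614085809481171
68 [84, 82, 88, 63, 67, 56, 45, 47, 42, 93, 82, 83, 80, 81, 79, 74, 74, 72, 70, 69, 69, 63, 67, 66, 66, 73, 66, 70, 70, 69, 70, 72, 75, 84, 88, 35, 34, 74, 74]
70 [81, 78, 82, 75, 77, 77, 81, 73, 66, 71, 67, 65, 61, 57, 54, 53, 53, 50, 49, 45, 41, 44, 40, 45, 46, 46, 47, 49, 46, 49, 50, 49, 47, 51, 53, 79, 78, 78, 78]
72 [78, 78, 78, 76, 75, 59, 58, 54, 50, 49, 49, 46, 44, 45, 46, 45, 41, 58, 58, 91, 142, 131, 122, 74, 49, 52, 46, 82, 46, 44, 43, 47, 43, 40, 59, 76, 77, 77, 81]
74 [77, 76, 81, 80, 81, 50, 44, 48, 46, 42, 46, 43, 106, 103, 57, 64, 59, 160, 177, 173, 190, 179, 169, 163, 73, 76, 76, 125, 89, 70, 59, 71, 51, 76, 77, 73, 78, 79, 77]
120 [76, 75, 76, 76, 74, 77, 75, 69, 55, 78, 63, 60, 106, 117, 67, 69, 65, 150, 168, 161, 
[... 193 characters left out ...]
85, 76, 76, 78, 75, 63, 59, 52, 73, 72, 77, 74]
124 [76, 76, 75, 73, 73, 57, 63, 64, 69, 73, 69, 73, 72, 73, 72, 72, 71, 73, 68, 67, 68, 65, 65, 64, 65, 63, 61, 60, 57, 55, 50, 45, 58, 72, 71, 72, 75, 77, 77]
160 [71, 73, 75, 73, 75, 73, 48, 55, 60, 68, 70, 72, 74, 75, 79, 79, 77, 81, 78, 78, 78, 73, 73, 71, 73, 70, 64, 61, 52, 51, 48, 44, 46, 72, 69, 71, 71, 72, 69]
163 [70, 76, 74, 74, 72, 75, 62, 56, 60, 77, 49, 51, 57, 62, 46, 46, 46, 74, 82, 76, 106, 136, 165, 89, 57, 64, 58, 132, 77, 85, 80, 82, 79, 80, 66, 72, 72, 72, 71]
166 [70, 74, 72, 73, 76, 62, 68, 72, 78, 75, 80, 82, 90, 106, 83, 86, 82, 107, 114, 110, 116, 96, 80, 84, 87, 87, 91, 85, 85, 88, 77, 75, 59, 50, 72, 70, 69, 73, 71]
```

```bash
sed -i '/^# silhouette/,$d' ax.py
cat >> ax.py <<'E'
pts=[]
for y0 in range(76,168,6):
    B=cv2.blur(G,(1,1))[y0:y0+12].min(0)
    l=next(x for x in range(228,262) if B[x]<63); r=next(x for x in range(306,270,-1) if B[x]<63)
    pts.append((y0+6,l,r))
pts=np.array(pts,float);print(pts.astype(int).tolist())
L=ray(pts[:,[1,0]]);Q=ray(pts[:,[2,0]]);d=L+Q;P=c+d*((.082-c[2])/d[:,2])[:,None]
a=np.polyfit(P[:,1],P[:,0],1);print("axis heading",90-np.degrees(np.arctan(a[0])),"x at y=.1597",np.polyval(a,.1597),"resid",np.std(P[:,0]-np.polyval(a,P[:,1])))
h=np.radians(99.43);u=np.array([np.cos(h),np.sin(h),0]);n=np.array([-u[1],u[0],0])
C=np.array([np.polyval(a,.1597),.1597,.117])
S=np.arange(-70,80,.25)*1e-3;acc=0
for off in np.arange(-4,5)*1e-3:
    uv=wproj(C+S[:,None]*u+n*off).astype(np.float32);acc=acc+cv2.remap(G,uv[:,:1],uv[:,1:],1)[:,0]
acc/=9
for lo,hi in((-40,70),(-40,10),(10,70)):
    k=(S*1e3>=lo)&(S*1e3<hi);A=acc[k]-np.polyval(np.polyfit(S[k],acc[k],2),S[k])
    print(lo,hi,[(p,round(abs((A*np.exp(-2j*np.pi*S[k]*1e3/p)).mean()),1),round(np.angle((A*np.exp(2j*np.pi*S[k]*1e3/p)).mean())/2/np.pi*p,2)) for p in(9.6,9.8,10,10.2,10.4)])
k=(S>=0)&(S<.03);print(acc[k].round().astype(int)[::2].tolist())
E
python3 ax.py
```

```text
[[82, 236, 294], [88, 235, 294], [94, 235, 294], [100, 236, 294], [106, 236, 294], [112, 236, 294], [118, 236, 294], [124, 236, 294], [130, 236, 294], [136, 236, 294], [142, 236, 294], [148, 236, 293], [154, 236, 293], [160, 237, 293], [166, 237, 293], [172, 237, 293]]
axis heading 99.53487317184198 x at y=.1597 0.5434502685348577 resid 0.0002564862113140769
-40 70 [(9.6, np.float64(19.5), np.float64(2.96)), (9.8, np.float64(23.0), np.float64(2.63)), (10, np.float64(22.8), np.float64(2.31)), (10.2, np.float64(19.3), np.float64(1.97)), (10.4, np.float64(13.7), np.float64(1.58))]
-40 10 [(9.6, np.float64(19.6), np.float64(2.03)), (9.8, np.float64(20.2), np.float64(2.38)), (10, np.float64(20.1), np.float64(2.73)), (10.2, np.float64(19.5), np.float64(3.07)), (10.4, np.float64(18.3), np.float64(3.42))]
10 70 [(9.6, np.float64(23.8), np.float64(3.57)), (9.8, np.float64(25.2), np.float64(2.8)), (10, np.float64(25.4), np.float64(2.03)), (10.2, np.float64(24.5), np.float64(1.26)), (10.4, np.float64(22.6), np.float64(0.49))]
[84, 96, 108, 124, 141, 149, 151, 144, 125, 105, 84, 64, 57, 51, 55, 61, 65, 70, 75, 79, 88, 100, 114, 131, 146, 152, 157, 139, 122, 97, 71, 58, 49, 49, 55, 60, 65, 71, 76, 82, 93, 104, 120, 137, 147, 155, 149, 136, 117, 93, 73, 60, 50, 52, 54, 60, 65, 70, 75, 84]
```

Run:
```python
from h import *
plan((.5436,.1624,.235),99.45,2)
```

```text
t 6.75 pos [0.5426 0.098  0.2395] F [-0.02 -0.53 -2.47] w 0.0155
[[31.7, 5.6, 2.2, -0.0, 0.0, -0.1], [31.7, 5.7, 2.2, -0.0, 0.0, -0.1]]
```

drive_tool([
  [[25,4.5,0,0,0,-0.2],[20,3.5,0,0,0,0],[12,2.2,1,0,0,0],[6.3,1.1,2,0,0,0],[0,0,2,0,0,0]],
])

```text
t: 7.25
position: [0.5435, 0.1635, 0.2343]
eef_rot: [0.646, 0.763, -0.0, 0.0]
force: [-0.2, -0.2, -2.1]
width: 0.0156
finger_force: 35.0
```

drive_tool([
  [[0,0,10,0,0,0],[0,0,20,0,0,0],[0,0,20,0,0,0],[0,0,10,0,0,0],[0,0,0,0,0,0]],
])

```text
t: 7.75
position: [0.5424, 0.1626, 0.1727]
eef_rot: [0.647, 0.763, -0.002, -0.001]
force: [0.6, -0.1, -1.9]
width: 0.0153
finger_force: 35.0
```

drive_tool([
  [[0,0,8,0,0,0],[0,0,6,0,0,0],[0,0,4,0,0,0],[0,0,0,0,0,0],[0,0,0,0,0,0]],
])

```text
t: 8.25
position: [0.5437, 0.1636, 0.1568]
eef_rot: [0.646, 0.763, 0.0, 0.0]
force: [-0.2, 0.3, -1.6]
width: 0.0152
finger_force: 35.0
```

Run:
```python
from h import *
plan((.5436,.1624,.150),99.45,1)
```

```text
t 8.25 pos [0.5437 0.1636 0.1568] F [-0.17  0.27 -1.56] w 0.0152
[[-1.1, -0.3, 6.8, 0.0, 0.0, 0.0]]
```

drive_tool([
  [[-1,-0.3,3,0,0,0],[0,0,2.5,0,0,0],[0,0,1.5,0,0,0],[0,0,0,0,0,0],[0,0,0,0,0,0]],
])

```text
t: 8.75
position: [0.5435, 0.1625, 0.1496]
eef_rot: [0.646, 0.763, -0.0, 0.0]
force: [-0.3, -0.2, -2.5]
width: 0.0151
finger_force: 35.0
```

drive_tool([
  [[0,0,0.7,0,0,0],[0,0,0.7,0,0,0],[0,0,0.7,0,0,0],[0,0,0.5,0,0,0],[0,0,0,0,0,0]],
])

```text
t: 9.25
position: [0.5434, 0.1625, 0.1469]
eef_rot: [0.646, 0.763, -0.0, -0.0]
force: [0.1, -0.7, -2.0]
width: 0.0159
finger_force: 35.0
```

drive_tool([
  [[0,0,0.4,0,0,0],[0,0,0.4,0,0,0],[0,0,0.4,0,0,0],[0,0,0.3,0,0,0],[0,0,0,0,0,0]],
])

```text
t: 9.75
position: [0.5438, 0.1625, 0.1463]
eef_rot: [0.646, 0.763, 0.001, 0.0]
force: [-0.7, 0.4, 3.1]
width: 0.0153
finger_force: 35.0
```

Contact is about 5 N at crest height, so the teeth aren't in yet. I'll slide along to feel for the grooves.

drive_tool([
  [[0.5,0,0,0,0,0],[0.5,0,0,0,0,0],[0.5,0,0,0,0,0],[0.5,0,0,0,0,0],[0,0,0,0,0,0]],
])

```text
t: 10.25
position: [0.5438, 0.1633, 0.1463]
eef_rot: [0.646, 0.763, -0.0, 0.001]
force: [0.1, -4.3, 5.1]
width: 0.0155
finger_force: 35.0
```

drive_tool([
  [[0.5,0,0,0,0,0],[0.5,0,0,0,0,0],[0.5,0,0,0,0,0],[0,0,0,0,0,0],[0,0,0,0,0,0]],
])

```text
t: 10.75
position: [0.5436, 0.1646, 0.1464]
eef_rot: [0.646, 0.763, -0.0, 0.002]
force: [-0.2, -4.4, 5.8]
width: 0.0156
finger_force: 35.0
```

drive_tool([
  [[0.2,0,-0.5,0,0,0],[0.5,0,0,0,0,0],[0.5,0,0,0,0,0],[0.5,0,0,0,0,0],[0.3,0,0,0,0,0]],
])

```text
t: 11.25
position: [0.5416, 0.1686, 0.145]
eef_rot: [0.646, 0.763, -0.0, -0.001]
force: [-0.3, -1.0, -2.8]
width: 0.0151
finger_force: 35.0
```

The tips have dropped below crest level with no load, so I'll lower gently.

drive_tool([
  [[0,0,0.5,0,0,0],[0,0,0.5,0,0,0],[0,0,0.5,0,0,0],[0,0,0.5,0,0,0],[0,0,0,0,0,0]],
])

```text
t: 11.75
position: [0.5424, 0.1679, 0.1438]
eef_rot: [0.646, 0.763, -0.0, -0.0]
force: [-0.8, 0.0, -2.4]
width: 0.0152
finger_force: 35.0
```

drive_tool([
  [[0,0,0.4,0,0,0],[0,0,0.4,0,0,0],[0,0,0.4,0,0,0],[0,0,0,0,0,0],[0,0,0,0,0,0]],
])

```text
t: 12.25
position: [0.5425, 0.1679, 0.1428]
eef_rot: [0.646, 0.763, -0.0, 0.0]
force: [-0.6, -0.2, -1.5]
width: 0.0152
finger_force: 35.0
```

drive_tool([
  [[0,0,0.4,0,0,0],[0,0,0.4,0,0,0],[0,0,0.4,0,0,0],[0,0,0,0,0,0],[0,0,0,0,0,0]],
])

```text
t: 12.75
position: [0.5425, 0.168, 0.1416]
eef_rot: [0.646, 0.763, 0.0, 0.0]
force: [0.1, -0.0, -2.3]
width: 0.0154
finger_force: 35.0
```

drive_tool([
  [[0,0,0.4,0,0,0],[0,0,0.4,0,0,0],[0,0,0.4,0,0,0],[0,0,0,0,0,0],[0,0,0,0,0,0]],
])

```text
t: 13.25
position: [0.5429, 0.1681, 0.1413]
eef_rot: [0.646, 0.763, 0.001, 0.0]
force: [-0.8, 0.8, 5.3]
width: 0.0154
finger_force: 35.0
```

It bottoms at 5.0 mm below the crests under ~7 N, so it's home. Holding.

drive_tool([
  [[0,0,0,0,0,0],[0,0,0,0,0,0],[0,0,0,0,0,0],[0,0,0,0,0,0],[0,0,0,0,0,0]],
])

```text
t: 13.75
position: [0.5429, 0.1681, 0.1413]
eef_rot: [0.646, 0.763, 0.001, 0.0]
force: [-0.5, 1.4, 5.0]
width: 0.0155
finger_force: 35.0
```

drive_tool([
  [[0,0,0,0,0,0],[0,0,0,0,0,0],[0,0,0,0,0,0],[0,0,0,0,0,0],[0,0,0,0,0,0]],
])

```text
t: 14.25
position: [0.5429, 0.1681, 0.1413]
eef_rot: [0.646, 0.763, 0.001, 0.0]
force: [-1.9, 0.1, 6.3]
width: 0.0154
finger_force: 35.0
```

drive_tool([
  [[0,0,0,0,0,0],[0,0,0,0,0,0],[0,0,0,0,0,0],[0,0,0,0,0,0],[0,0,0,0,0,0]],
])

```text
t: 14.75
position: [0.5429, 0.1681, 0.1413]
eef_rot: [0.646, 0.763, 0.001, 0.0]
force: [-1.7, 1.4, 5.3]
width: 0.0157
finger_force: 35.0
```

Run:
```python
from h import *
for n in("scene","wrist"):
    s=robot.snapshot(n);pickle.dump(s,open(n+"4.pkl","wb"))
    im=s["frame"][40:200,200:350] if n=="scene" else s["frame"][80:330,160:350]
    globals()[n]=cv2.resize(im[...,::-1],(400,500),interpolation=cv2.INTER_CUBIC)
cv2.imwrite("pics/seat.png",np.hstack([scene,wrist]))
plan((.5425,.168,.141),99.45,1)
```

```text
t 14.85 pos [0.5429 0.1681 0.1413] F [-1.3   1.28  5.1 ] w 0.0154
[[-0.1, -0.4, 0.3, 0.1, -0.0, 0.0]]
```

View pics/seat.png

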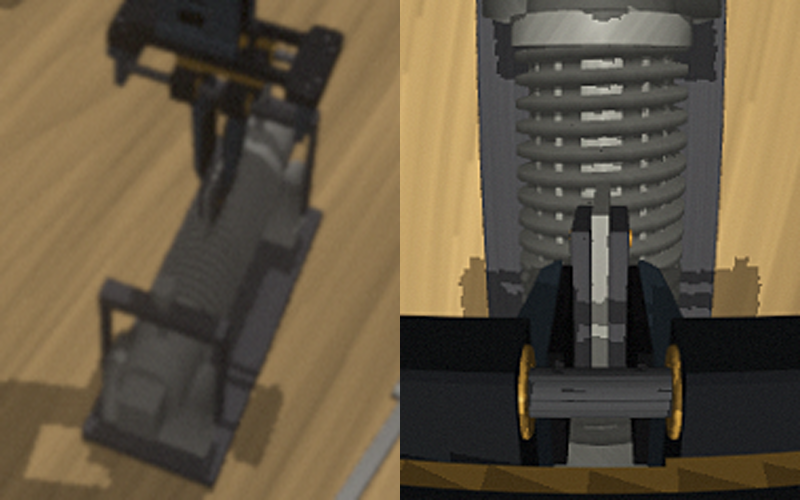

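The comb sits low on the top line in the thread, level, with its leaf centred (right half, about 600,240) between the thread's sides (517–688). It was pressed at ~7 N for over 1.5 s. Now I lift and return.

drive_tool([
  [[0,0,-2,0,0,0],[0,0,-6,0,0,0],[0,0,-15,0,0,0],[0,0,-30,0,0,0],[0,0,-30,0,0,0]],
])

```text
t: 15.35
position: [0.542, 0.1674, 0.2235]
eef_rot: [0.646, 0.763, -0.001, -0.0]
force: [0.4, 0.8, -1.5]
width: 0.0156
finger_force: 35.0
```

drive_tool([
  [[0,0,-12,0,0,0],[0,0,-5,0,0,0],[0,0,0,0,0,0],[0,0,0,0,0,0],[0,0,0,0,0,0]],
])

```text
t: 15.85
position: [0.5418, 0.1677, 0.2388]
eef_rot: [0.646, 0.763, -0.001, -0.001]
force: [0.3, -0.5, -1.8]
width: 0.0156
finger_force: 35.0
```

Run:
```python
from h import *
plan((.5012,-.3258,.24),83.66,12)
```

```text
t 15.85 pos [0.5418 0.1677 0.2388] F [ 0.29 -0.54 -1.8 ] w 0.0156
[[-40.0, -10.1, -0.0, -0.0, 0.0, 1.3], [-40.2, -9.2, -0.1, -0.0, 0.0, 1.3], [-40.4, -8.2, -0.1, -0.0, 0.0, 1.3], [-40.6, -7.3, -0.1, -0.0, 0.0, 1.3], [-40.8, -6.4, -0.1, -0.0, 0.0, 1.3], [-40.9, -5.4, -0.1, -0.0, 0.0, 1.3], [-41.0, -4.5, -0.1, -0.0, 0.0, 1.3], [-41.1, -3.6, -0.1, -0.0, 0.0, 1.3], [-41.2, -2.6, -0.1, -0.0, 0.0, 1.3], [-41.2, -1.7, -0.1, -0.0, 0.0, 1.3], [-41.3, -0.7, -0.1, -0.0, 0.0, 1.3], [-41.3, 0.2, -0.1, -0.0, 0.0, 1.3]]
```

drive_tool([
  [[-40.0,-10.1,0,0,0,1.3],[-40.2,-9.2,0,0,0,1.3],[-40.4,-8.2,0,0,0,1.3],[-40.6,-7.3,0,0,0,1.3],[-40.8,-6.4,0,0,0,1.3]],
])

```text
t: 16.35
position: [0.525, -0.0392, 0.2395]
eef_rot: [0.689, 0.725, -0.001, -0.001]
force: [0.5, -0.4, -3.0]
width: 0.0157
finger_force: 35.0
```

drive_tool([
  [[-40.9,-5.4,0,0,0,1.3],[-41.0,-4.5,0,0,0,1.3],[-41.1,-3.6,0,0,0,1.3],[-41.2,-2.6,0,0,0,1.3],[-41.2,-1.7,0,0,0,1.3]],
])

```text
t: 16.85
position: [0.5085, -0.2448, 0.2395]
eef_rot: [0.729, 0.685, -0.0, -0.001]
force: [1.2, 1.2, -1.5]
width: 0.0151
finger_force: 35.0
```

drive_tool([
  [[-35,-0.5,0,0,0,1.3],[-25,0,0,0,0,1.3],[-15,0,0,0,0,0],[-7,0,0,0,0,0],[0,0,0,0,0,0]],
])

```text
t: 17.35
position: [0.502, -0.3249, 0.2399]
eef_rot: [0.744, 0.668, 0.0, -0.001]
force: [0.5, 0.3, -2.3]
width: 0.016
finger_force: 35.0
```

drive_tool([
  [[0,0,20,0,0,0],[0,0,35,0,0,0],[0,0,35,0,0,0],[0,0,20,0,0,0],[0,0,10,0,0,0]],
])

```text
t: 17.85
position: [0.5013, -0.3226, 0.1184]
eef_rot: [0.743, 0.669, -0.0, -0.002]
force: [-0.2, -1.0, -2.0]
width: 0.0154
finger_force: 35.0
```

drive_tool([
  [[0,0,5,0,0,0],[0,0,0,0,0,0],[0,0,0,0,0,0],[0,0,0,0,0,0],[0,0,0,0,0,0]],
])

```text
t: 18.35
position: [0.5026, -0.3253, 0.1164]
eef_rot: [0.744, 0.668, 0.0, 0.001]
force: [0.1, -0.0, -2.4]
width: 0.0154
finger_force: 35.0
```

Run:
```python
from h import *
plan((.5012,-.3258,.08),83.66,2)
s=robot.snapshot("wrist");pickle.dump(s,open("w5.pkl","wb"));cv2.imwrite("pics/w5.png",cv2.resize(s["frame"][30:280,170:340,::-1],(400,588),interpolation=cv2.INTER_CUBIC))
```

```text
t 18.35 pos [ 0.5026 -0.3253  0.1164] F [ 0.05 -0.01 -2.43] w 0.0154
[[-0.3, -0.7, 18.2, 0.0, 0.0, 0.1], [-0.3, -0.7, 18.2, 0.0, 0.0, 0.1]]
```

View pics/w5.png

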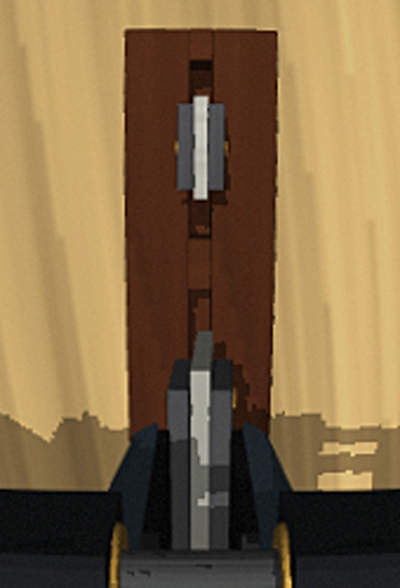

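The comb hangs upright over its slot (slot mouth at about 200,300, comb at 200,400), and the fine comb is untouched. I correct by 1.4 mm and descend.

drive_tool([
  [[-0.5,-1.3,10,0,0,0.2],[0,0,16,0,0,0],[0,0,12,0,0,0],[0,0,6,0,0,0],[0,0,2,0,0,0]],
])

```text
t: 18.9
position: [0.5003, -0.3251, 0.0683]
eef_rot: [0.745, 0.667, -0.0, -0.001]
force: [-0.7, -0.5, -1.9]
width: 0.015
finger_force: 35.0
```

drive_tool([
  [[0,0,0,0,0,0],[0,0,0,0,0,0],[0,0,0,0,0,0],[0,0,0,0,0,0],[0,0,0,0,0,0]],
])

```text
t: 19.4
position: [0.5009, -0.3255, 0.0698]
eef_rot: [0.745, 0.667, 0.0, 0.0]
force: [0.3, -0.0, -1.9]
width: 0.0155
finger_force: 35.0
```

Run:
```python
from h import *
plan((.5012,-.3258,.0405),83.66,1)
```

```text
t 19.4 pos [ 0.5009 -0.3255  0.0698] F [ 0.28 -0.05 -1.92] w 0.0155
[[-0.3, 0.3, 29.3, 0.0, 0.0, 0.0]]
```

drive_tool([
  [[-0.2,0.3,2,0,0,0],[0,0,2,0,0,0],[0,0,2.5,0,0,0],[0,0,2.5,0,0,0],[0,0,2.5,0,0,0]],
])

```text
t: 19.9
position: [0.501, -0.3255, 0.0576]
eef_rot: [0.745, 0.667, -0.0, -0.0]
force: [-0.5, 0.2, -1.7]
width: 0.015
finger_force: 35.0
```

drive_tool([
  [[0,0,3,0,0,0],[0,0,3,0,0,0],[0,0,3,0,0,0],[0,0,2,0,0,0],[0,0,2,0,0,0]],
])

```text
t: 20.4
position: [0.5011, -0.3256, 0.0448]
eef_rot: [0.745, 0.667, -0.0, 0.0]
force: [-0.5, 0.7, -2.2]
width: 0.0155
finger_force: 35.0
```

drive_tool([
  [[0,0,2,0,0,0],[0,0,1.5,0,0,0],[0,0,1,0,0,0],[0,0,0.5,0,0,0],[0,0,0,0,0,0]],
])

```text
t: 20.9
position: [0.5011, -0.3256, 0.0399]
eef_rot: [0.745, 0.667, -0.0, 0.0]
force: [-0.1, 0.1, -1.4]
width: 0.0154
finger_force: 35.0
```

drive_tool([
  [[0,0,0.3,0,0,0],[0,0,0.3,0,0,0],[0,0,0,0,0,0],[0,0,0,0,0,0],[0,0,0,0,0,0]],
])

```text
t: 21.4
position: [0.5013, -0.3257, 0.0397]
eef_rot: [0.745, 0.667, 0.0, 0.0]
force: [-0.5, -0.2, 0.1]
width: 0.0155
finger_force: 35.0
```

drive_tool([
  [[0,0,0,0,0,0],[0,0,0,0,0,0],[0,0,0,0,0,0],[0,0,0,0,0,0],[0,0,0,0,0,0]],
], claw=60)

```text
t: 21.9
position: [0.5011, -0.3256, 0.0394]
eef_rot: [0.745, 0.667, -0.0, 0.0]
force: [-0.1, -1.1, -0.2]
width: 0.0526
finger_force: 0.0
```

drive_tool([
  [[0,0,0,0,0,0],[0,0,0,0,0,0],[0,0,0,0,0,0],[0,0,-5,0,0,0],[0,0,-10,0,0,0]],
])

```text
t: 22.4
position: [0.5006, -0.3253, 0.0543]
eef_rot: [0.745, 0.667, -0.0, -0.001]
force: [0.4, 0.6, -0.5]
width: 0.06
finger_force: 0.0
```

drive_tool([
  [[0,0,-30,0,0,0],[0,0,-40,0,0,0],[0,0,-30,0,0,0],[0,0,-15,0,0,0],[0,0,-5,0,0,0]],
])

```text
t: 22.9
position: [0.5022, -0.3263, 0.1777]
eef_rot: [0.745, 0.667, 0.001, 0.003]
force: [-0.4, 0.3, -0.1]
width: 0.0602
finger_force: 0.0
```

drive_tool([
  [[0,0,0,0,0,0],[0,0,0,0,0,0],[0,0,0,0,0,0],[0,0,0,0,0,0],[0,0,0,0,0,0]],
])

```text
t: 23.4
position: [0.5008, -0.3254, 0.1736]
eef_rot: [0.745, 0.667, -0.0, -0.001]
force: [-1.5, -0.3, -0.1]
width: 0.0601
finger_force: 0.0
```

Run:
```python
from h import *
plan((.5012,-.3258,.17),83.66,1)
s=robot.snapshot("wrist");cv2.imwrite("pics/w6.png",cv2.resize(s["frame"][40:225,190:320,::-1],None,fx=3.2,fy=3.2,interpolation=cv2.INTER_CUBIC));pickle.dump(s,open("w6.pkl","wb"))
```

```text
t 23.4 pos [ 0.5008 -0.3254  0.1736] F [-1.53 -0.27 -0.1 ] w 0.0601
[[-0.3, 0.4, 3.6, -0.1, -0.0, 0.0]]
```

View pics/w6.png

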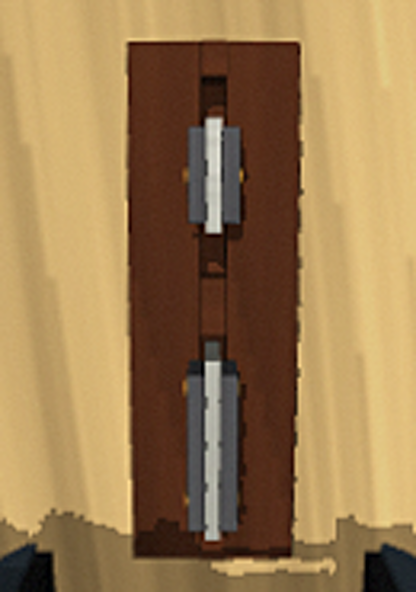

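The coarse comb stands home in its slot, with its leaf from (212,360) to (212,540), the same place relative to the rack as before. The fine comb is unchanged at (213,175). Handing in.

```bash
python3 -c "
from rig import robot
print(robot.finish_job())"
```

```text
the job is handed in; nothing more can be done
None
```

The job is handed in, but no verdict came back: by my readings the coarse comb sat home in the thread (5.0 mm below the crests, pressed at about 7 N for over 1.5 s, highest contact reading about 8 N), then went back home in its slot and was released, with the finer comb unmoved, at about 23 s of the 56 s allowed.

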